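# Stand the batch timer up on its mat

## Task

The batch timer is lying back on its sloping rest. Take it off and stand it upright on its foot edge, in the middle of the round black mat, with its screen facing back towards the robot so that it can be read, and let go of it. Leave the dial hygrometer lying where it is.

Things in the scene. Friction and masses are not known exactly. Their poses are not given: they have to be found in the camera images.
- timer: digital timer, flat white plastic box 90 (x) x 56 (y) x 28 (z) mm, about 0.11 kg, rectangular screen and, at the foot end, two buttons on its face. Starts with its back on the rest, face up, 25 degrees from level, foot low and roughly towards the robot; its sides overhang the rest by 10 mm. Origin: centre of its back, 29 mm up at the start. z points out of the screen, x from foot to top edge
- timer_foot (a point): centre of the timer's foot edge, a flat 56 x 28 mm face with a black rubber strip; in the timer's frame at [-45, 0, 14] mm
- timer_crown (a point): centre of the timer's top edge, opposite the foot, in the timer's frame at [45, 0, 14] mm
- timer_view (a point): imaginary point 150 mm straight out from the timer's back through the middle of its face (timer frame [0, 0, 150] mm): shows which way the screen looks
- rest: bare aluminium sloping rest, 36 mm wide, about 90 mm long and 46 mm high at the back, fixed to the table; its slope rises 25 degrees away from the robot and a low lip at the front stops the timer's foot. Origin: centre of its underside, at table height; x points up-slope (level)
- hygrometer: dial hygrometer, a flat white plastic box 74 x 64 x 26 mm with a round dial, lying face up; must stay where it is. Origin: centre of its underside
- mat: round flat black rubber mat, 140 mm across, 3 mm thick, fixed to the table. Origin: centre of its underside, at table height; its axes are those of the world: x away from the robot. A thin cord hangs over the table behind it, sloping up to the left: about 0.24 m high at x 0.78, y 0.21 and 0.43 m at x 0.56, y 0.52; keep the arm clear of it
Not all that is in view belongs to the job. What is shaped like the timer but orange or yellow is not meant.

How it is judged:
By the outcome, as a careful person would: the job done as asked, in the order asked, and still so for the second after the job is handed in, with the robot touching nothing.
It also fails if it takes over 35 s, if anything falls off the work surface, if the arm or the gripper's body presses on something with over 40 N, if the wrist force passes 120 N, or if a joint passes its speed limit or range.

## Robot

A 6-joint arm with a two-finger parallel gripper is mounted at the origin on a cart in front of the work surface, level with it; the furniture and walls round the work are solid. World frame = base frame: x ahead of the robot, y to its left, z up, the work surface at z = 0. Lengths are in m, angles in rad, forces in N, time in s.
With the tool pointing down it reaches from about 0.325 to 0.85 m from the base axis. Payload 4.4 kg.
Tool frame: the origin (TCP) lies midway between the tips of the shut fingers; the grasp point (between the pads) lies ctrl.hold_point_z behind it (ctrl.hold_point_z is the distance from the TCP to the grasp point, in m); z points along the fingers, y is the line along which they close (so a half turn about z gives the same grasp; the last joint's range is limited). The gripper opens to 94 mm and grips with 3 to 60 N. Pads are 16 mm wide; open, the fingers measure 119 mm over their backs; the gripper's body (75 mm by 177 mm) begins 78 mm behind the grasp point.
Start: joints at [1.179, 0.207, 1.542, -0, 1.393, -0.15], TCP at [0.137, 0.558, 0.205] pointing down, gripper open.
Joint ranges: [-2.73, 2.73], [-0.86, 2.22], [0.23, 2.46], [-1.11, 4.25], [0.08, 2.63], [-2.82, 2.82]. Speed limits (rad/s): [2.79, 2.79, 3.14, 3.14, 3.14, 3.14].

## Interface

Orientations are given as a rotation vector (axis times angle).
In Python, from cell import sensors, cams, job, ctrl gives the robot as it stands.
- The arm moves only by the shell command python3 -m crank 'ROWS' [OPENING] [FORCE]. ROWS is JSON, a list of rows, each an object with "dp": the shift along the tool's x, y, z in cm, a list of three; "turn": the turn about the tool's z in rad. A call has 1 to 20 rows; each row shifts and turns the commanded pose from where the row before left it, along the tool's axes as they then stand; what a row does not reach is not made up. A row lasts 1/12 s, in which the tool goes at most 41.7 mm and 7.16 degrees, less where a joint would pass 70% of its speed; a pose out of reach is approached as far as the arm can. A call is refused whole if a number of a shift passes 4.17 or a number of a turn 0.125, either way. A call with a gripper value outside its range is refused whole. OPENING is the opening, from 0 (shut) to 1 (fully open), set as the call begins (- or left out, the last holds). The fingers move at their own pace and stop on an object; FORCE is the grip in N (left out, the last holds). Time passes only in rows, so rows that do not move let the fingers close. It gives the time, the measured TCP pose, the force, the opening and the grip force at its end, in the units of the state.
- sensors.observe(): the state, without advancing time (a new reading comes with each control period).
- cams.capture(name): name is "scene" or "top"; returns the picture (400x640x3 uint8, blue, green, red); there is no depth.
- cams.calibration(name): a dict with "K" (3x3 intrinsics, pixels), "rvec" (rotation vector, rad) and "tvec" (3), from world to camera coordinates, as OpenCV has them. Camera axes: x right, y down, z forward; pixel columns grow to the right and rows downward; lengths in m; the calibration is good to about 2 mm. A picture is of the moment at which its call begins. calibration takes no time and is no camera call.
- job.hand_in(): hands the job in; it is judged then, once.
The state is a dict: "time": time; "joint_positions": joint angles; "joint_vel": joint speeds; "joint_torque": joint torques, N m; "tcp_pos": TCP position; "orientation": TCP orientation; "wrist_force": force on the tool from outside, world axes, zero at the start; "ft_torque": the same for the moment, N m; "width": opening from 0.0 (shut) to 1.0 (fully open); "grip_force": force on a finger pad.
Only numpy, scipy, OpenCV 4.12 (cv2) and the standard library are available. Lean on these libraries where they do the work, as an engineer would, in place of code of your own. Each camera call takes 0.05 s, during which the arm holds its last target. There are 200 camera calls.

## Working session

There is one attempt and no reset: what is moved stays moved. The work goes in short steps, Python scripts to look and compute and a shell command to move; the robot and the scene stay as the last step left them, time stands still between calls to the robot, and variables do not carry over. Pictures are saved under pics/ and viewed, at most 10 in all, crops included, and the job is handed in when it is done.

```bash
mkdir -p pics; ls
python3 - <<'E'
from cell import sensors,cams,job,ctrl
import cv2
for n in("scene","top"):
    cv2.imwrite(f"pics/{n}0.png",cams.capture(n)); c=cams.calibration(n); print(n,c)
print(ctrl.hold_point_z, sensors.observe())
E
```

```text
pics
scene {'K': array([[517.18471639,   0.        , 326.59169732],
       [  0.        , 517.18471639, 193.49144799],
       [  0.        ,   0.        ,   1.        ]]), 'rvec': array([ 2.20778053, -0.91660781,  0.3909291 ]), 'tvec': array([-0.37073674,  0.3202399 ,  1.26881568])}
top {'K': array([[387.36623705,   0.        , 323.72872602],
       [  0.        , 387.36623705, 206.00571417],
       [  0.        ,   0.        ,   1.        ]]), 'rvec': array([ 2.07560502, -2.11856838,  0.2533039 ]), 'tvec': array([-0.03920309,  0.51637333,  1.04680795])}
0.0188 {'time': 0.1, 'joint_positions': array([ 1.17953959e+00,  2.07348665e-01,  1.54279474e+00, -4.89704667e-05,
        1.39350281e+00, -1.50494571e-01]), 'joint_vel': array([ 4.83453355e-06, -2.87183012e-03, -4.60559712e-03,  1.33149320e-03,
       -2.90611167e-03,  1.34748183e-04]), 'joint_torque': array([ 2.87231505e-04, -3.71873832e+01, -2.82290643e+01,  7.01198727e-02,
        3.11377889e-02, -3.47144419e-05]), 'tcp_pos': array([0.13684771, 0.5577277 , 0.2044068 ]), 'orientation': array([-0.37720142, -3.11835746,  0.00312787]), 'wrist_force': array([ 0.71981168, -0.04740538, -0.96521027]), 'ft_torque': array([ 0.01753314,  0.04847002, -0.0214546 ]), 'grip_force': 0.0, 'width': 0.9975532557438147}
```

View pics/scene0.png

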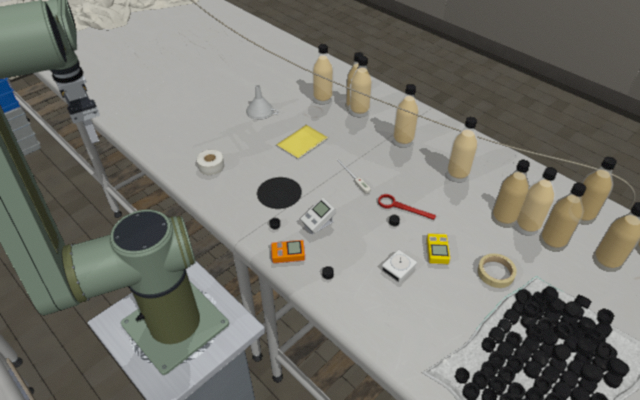

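View pics/top0.png

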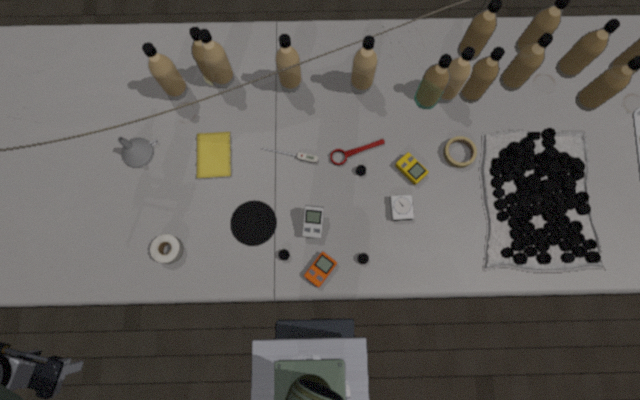

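Timer candidates: white box with screen at top (313,221) / scene (317,214). Lookalikes are the orange one at top (321,268) / scene (288,251), the yellow one at top (412,168) / scene (438,248), and the white hygrometer with a round dial at top (402,207) / scene (399,264). By the description I choose the white one with a rectangular screen; the mat is at top (254,223) / scene (279,192). Next is a close crop of it.

Run:
```python
import cv2,numpy as np
a=cv2.imread("pics/scene0.png")[190:240,290:345]; b=cv2.imread("pics/top0.png")[198:248,285:340]
f=lambda i:cv2.resize(i,None,fx=7,fy=7,interpolation=cv2.INTER_CUBIC)
cv2.imwrite("pics/crop0.png",np.hstack([f(a),f(b)]))
# mat
for n,box in(("scene",(170,215,250,308)),("top",(190,252,222,285))):
    g=cv2.imread(f"pics/{n}0.png",0); r0,r1,c0,c1=box
    cs,_=cv2.findContours((g[r0:r1,c0:c1]<50).astype('uint8'),cv2.RETR_EXTERNAL,cv2.CHAIN_APPROX_NONE)
    c=max(cs,key=cv2.contourArea); print(n,cv2.fitEllipse(c),(c0,r0))
```

```text
scene ((28.809284210205078, 22.51189422607422), (29.121999740600586, 42.02847671508789), 85.73053741455078) (250, 170)
top ((31.0661678314209, 32.802738189697266), (42.33648681640625, 44.724544525146484), 61.73624038696289) (222, 190)
```

View pics/crop0.png

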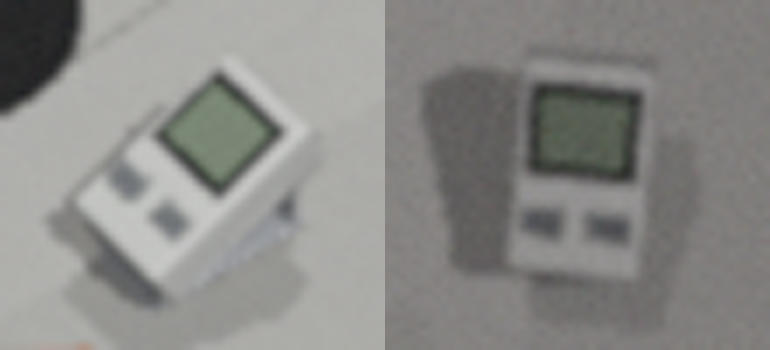

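The crop confirms the white timer, with its rectangular screen at the crown end and two buttons at the low foot end. Face corners in scene crop pixels: (228,58), (315,130), (75,200), (162,288). In the top crop: (527,60), (655,70), (508,262), (637,275).

```bash
cat > h.py <<'E'
import cv2,numpy as np
from cell import cams
from scipy.optimize import least_squares
from scipy.spatial.transform import Rotation as R
C={n:cams.calibration(n) for n in("scene","top")}
def proj(n,P): 
    c=C[n]; return cv2.projectPoints(np.atleast_2d(P).astype(float),c["rvec"],c["tvec"],c["K"],None)[0][:,0]
def plane(n,uv,z):
    c=C[n]; M=cv2.Rodrigues(c["rvec"])[0]; d=M.T@np.linalg.inv(c["K"])@[*uv,1]; o=-M.T@c["tvec"]
    return o+d*(z-o[2])/d[2]
def pose(p): # x,y,z,yaw,tilt
    return np.array(p[:3]),R.from_euler('ZY',[p[3],-p[4]])
E
python3 - <<'E'
from h import *
from cell import sensors
print("mat",plane("scene",(278.81,192.51),.003),plane("top",(253.07,222.8),.003))
S=(np.array([[228,58],[315,130],[75,200],[162,288]])+.5)/7-.5+[290,190]
T=(np.array([[142,60],[270,70],[123,262],[252,275]])+.5)/7-.5+[285,198]
F=np.array([[45,28,28],[45,-28,28],[-45,28,28],[-45,-28,28]])/1e3
def res(q,full=False):
    p=[q[0],q[1],.029,q[2],np.radians(25)] if not full else q
    o,r=pose(p);P=r.apply(F)+o
    return np.r_[proj("scene",P)-S,proj("top",P)-T].ravel()
s=least_squares(res,[.45,0,0]); print(s.x,np.round(s.fun.reshape(-1,2),1))
s2=least_squares(lambda q:res(q,True),[*s.x[:2],.029,s.x[2],.44]);print(s2.x,s2.cost,s.cost)
o,r=pose([s.x[0],s.x[1],.029,s.x[2],np.radians(25)])
print("grasp pts",r.apply([[.025,0,.014],[.032,0,.014],[.045,0,.014]])+o)
st=sensors.observe();print(R.from_rotvec(st["orientation"]).as_matrix())
E
```

```text
mat [0.4817329  0.16201776 0.003     ] [0.48232432 0.16178656 0.003     ]
[ 0.48343757 -0.01914961 -0.11554324] [[ 0.5 -1.2]
 [ 0.5 -0.4]
 [-0.2  0.5]
 [-0.6 -0.4]
 [-0.6 -0.7]
 [ 0.8 -0.3]
 [-0.3  1. ]
 [ 0.7  0.9]]
[ 0.48555256 -0.01847248  0.02606812 -0.12468772  0.47622261] 2.6509466442848884 3.4656811147103945
grasp pts [[ 0.50006698 -0.02107962  0.05225377]
 [ 0.50636884 -0.02181102  0.05521209]
 [ 0.51807228 -0.02316932  0.06070613]]
[[-9.71158499e-01  2.38433688e-01 -7.38567513e-04]
 [ 2.38434689e-01  9.71156643e-01 -1.91675961e-03]
 [ 2.60244684e-04 -2.03757750e-03 -9.99997890e-01]]
```

```bash
python3 -m crank '[{"dp":[0,0,0],"turn":-0.125},{"dp":[-1.5,-1.85,0.3],"turn":0},{"dp":[-2.4,-2.96,0.4],"turn":0},{"dp":[-2.4,-2.96,0.4],"turn":0},{"dp":[-2.4,-2.96,0.4],"turn":0},{"dp":[-2.4,-2.96,0.4],"turn":0},{"dp":[-2.4,-2.96,0.4],"turn":0},{"dp":[-2.4,-2.96,0.4],"turn":0},{"dp":[-2.4,-2.96,0.4],"turn":0},{"dp":[-2.4,-2.96,0.4],"turn":0},{"dp":[-2.4,-2.96,0.4],"turn":0},{"dp":[-2.4,-2.96,0.4],"turn":0},{"dp":[-2.4,-2.96,0.4],"turn":0},{"dp":[-2.4,-2.96,0.4],"turn":0},{"dp":[-2.4,-2.96,0.4],"turn":0},{"dp":[-2.4,-2.96,0.4],"turn":0},{"dp":[-2.4,-2.96,0.4],"turn":0},{"dp":[-2.4,-2.96,0.4],"turn":0},{"dp":[-1.5,-1.85,0.3],"turn":0},{"dp":[0,0,0],"turn":0}]' 1
cat > d.py <<'E'
# print tool-frame delta (cm) to a world TCP target
import sys; from h import *; from cell import sensors
s=sensors.observe(); r=R.from_rotvec(s["orientation"]); t=np.array(eval(sys.argv[1]))
m=r.as_matrix(); print("tcp",s["tcp_pos"].round(4),"yaw(y)",np.arctan2(-m[0,1],m[1,1]).round(4),"delta cm",(r.inv().apply(t-s["tcp_pos"])*100).round(2),"F",s["wrist_force"].round(2),"w",s["width"],s["grip_force"],"t",s["time"])
E
python3 d.py '[.5046,-.0216,.0356]'
```

```text
time: 1.77
tcp_pos: [0.4912, -0.0005, 0.1348]
orientation: [0.189, 3.135, -0.002]
wrist_force: [0.7, 0.3, -0.5]
width: 1.003
grip_force: 0.0
tcp [ 0.4912 -0.0005  0.1348] yaw(y) -0.1207 delta cm [-1.58 -1.92  9.92] F [ 0.69  0.27 -0.52] w 1.0030535330149974 0.0 t 1.7667
```

```bash
python3 -m crank '[{"dp":[-0.8,-0.96,0.5],"turn":0},{"dp":[-0.78,-0.96,1.5],"turn":0},{"dp":[0,0,2.0],"turn":0},{"dp":[0,0,2.0],"turn":0},{"dp":[0,0,1.8],"turn":0},{"dp":[0,0,1.4],"turn":0},{"dp":[0,0,0.7],"turn":0},{"dp":[0,0,0],"turn":0},{"dp":[0,0,0],"turn":0}]' 1
python3 d.py '[.5046,-.0216,.0356]'
python3 - <<'E'
from h import *
a=cams.capture("scene")[170:250,270:370];b=cams.capture("top")[180:260,270:370]
cv2.imwrite("pics/g1.png",cv2.resize(np.hstack([a,b]),None,fx=4,fy=4,interpolation=cv2.INTER_CUBIC))
E
```

```text
time: 2.52
tcp_pos: [0.5025, -0.017, 0.0364]
orientation: [-0.18, -3.136, -0.0]
wrist_force: [-0.6, 0.6, 0.7]
width: 1.0
grip_force: 0.0
tcp [ 0.5025 -0.017   0.0364] yaw(y) -0.1148 delta cm [-0.26 -0.44  0.08] F [-0.61  0.61  0.68] w 1.0002084500441495 0.0 t 2.5167
```

View pics/g1.png

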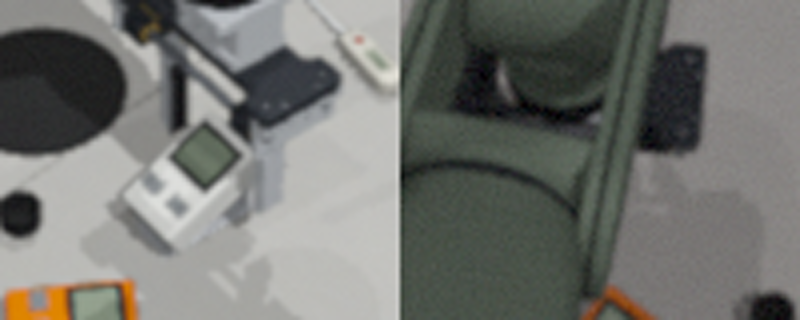

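The scene view (left) shows the fingers on either side of the timer's crown end, at about (170,100) and (255,165) in the crop. The top view is blocked by the arm. I'll shift slightly to centre the fingers and close gently.

```bash
python3 -m crank '[{"dp":[-0.2,-0.44,0.0],"turn":0},{"dp":[0,0,0],"turn":0},{"dp":[0,0,0],"turn":0}]' 1
python3 -m crank '[{"dp":[0,0,0],"turn":0},{"dp":[0,0,0],"turn":0},{"dp":[0,0,0],"turn":0},{"dp":[0,0,0],"turn":0},{"dp":[0,0,0],"turn":0},{"dp":[0,0,0],"turn":0},{"dp":[0,0,0],"turn":0},{"dp":[0,0,0],"turn":0},{"dp":[0,0,0],"turn":0},{"dp":[0,0,0],"turn":0}]' 0 7
python3 d.py '[.5046,-.0216,.0356]'
```

```text
time: 2.87
tcp_pos: [0.5052, -0.0226, 0.0373]
orientation: [0.182, 3.135, -0.0]
wrist_force: [0.8, 0.2, 0.5]
width: 0.999
grip_force: 0.0
time: 3.7
tcp_pos: [0.5044, -0.0219, 0.0365]
orientation: [0.182, 3.136, 0.0]
wrist_force: [-0.3, 1.0, -0.1]
width: 0.599
grip_force: 7.0
tcp [ 0.5044 -0.0219  0.0365] yaw(y) -0.1159 delta cm [-0.01  0.04  0.09] F [-0.26  0.97 -0.11] w 0.5989186405595531 6.972322762012482 t 3.7
```

Gripped: 0.6 opening is 56 mm. Now a slow lift, then a look at how the timer hangs.

```bash
python3 -m crank '[{"dp":[0,0,-0.4],"turn":0},{"dp":[0,0,-0.8],"turn":0},{"dp":[0,0,-1.0],"turn":0},{"dp":[0,0,-1.2],"turn":0},{"dp":[0,0,-1.2],"turn":0},{"dp":[0,0,-1.2],"turn":0},{"dp":[0,0,-1.2],"turn":0},{"dp":[0,0,-0.8],"turn":0},{"dp":[0,0,-0.4],"turn":0},{"dp":[0,0,0],"turn":0},{"dp":[0,0,0],"turn":0}]' 0 7
python3 d.py '[.47,.162,.12]'
python3 - <<'E'
from h import *
a=cams.capture("scene")[130:250,250:370]
cv2.imwrite("pics/g2.png",cv2.resize(a,None,fx=5,fy=5,interpolation=cv2.INTER_CUBIC))
E
```

```text
time: 4.62
tcp_pos: [0.5042, -0.0221, 0.1185]
orientation: [0.182, 3.136, -0.0]
wrist_force: [-0.6, 0.1, -1.2]
width: 0.594
grip_force: 7.0
tcp [ 0.5042 -0.0221  0.1185] yaw(y) -0.1158 delta cm [ 5.52 17.89 -0.15] F [-0.65  0.07 -1.23] w 0.5937523197173193 6.991477534174919 t 4.6167
```

View pics/g2.png

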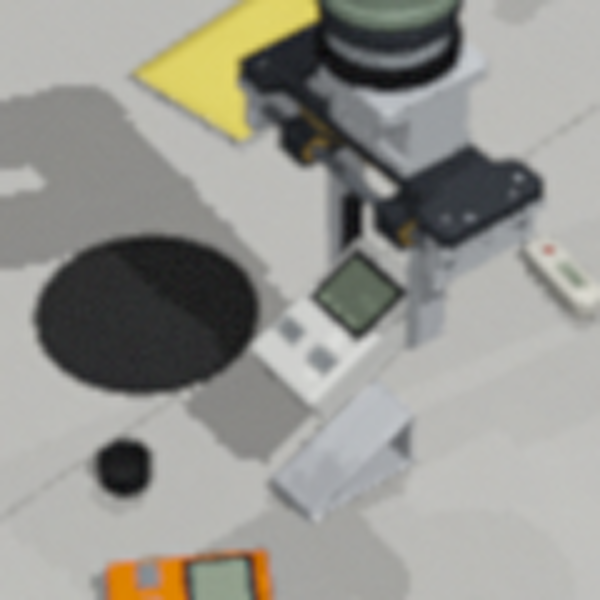

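The timer hangs rigidly at about 25° with its foot towards the robot (crop (285,380)), and the rest is empty at (345,450). I'll carry it to above the mat. There I'll set the back foot edge down and swing the crown upright about that edge with a light grip.

```bash
python3 -m crank '[{"dp":[0,0.6,0],"turn":-0.055},{"dp":[-0.5,1.5,0.2],"turn":-0.055},{"dp":[-0.8,2.2,0.3],"turn":-0.056},{"dp":[-0.8,2.4,0.4],"turn":0},{"dp":[-0.8,2.4,0.4],"turn":0},{"dp":[-0.8,2.4,0.4],"turn":0},{"dp":[-0.8,2.2,0.3],"turn":0},{"dp":[-0.8,2.0,0.3],"turn":0},{"dp":[-0.8,1.5,0.3],"turn":0},{"dp":[-0.5,0.8,0.2],"turn":0},{"dp":[0,0,0],"turn":0},{"dp":[0,0,0],"turn":0}]' 0 7
python3 d.py '[.558,.1658,.0286]'
python3 - <<'E'
from h import *
a=cams.capture("scene")[100:220,230:350]
cv2.imwrite("pics/g3.png",cv2.resize(a,None,fx=5,fy=5,interpolation=cv2.INTER_CUBIC))
E
```

```text
time: 5.67
tcp_pos: [0.5645, 0.1596, 0.0895]
orientation: [0.08, -3.139, 0.001]
wrist_force: [-0.6, 0.3, -2.0]
width: 0.594
grip_force: 7.0
tcp [0.5645 0.1596 0.0895] yaw(y) 0.0508 delta cm [0.6  0.65 6.1 ] F [-0.59  0.33 -1.97] w 0.5942465198381846 6.992389932274818 t 5.6667
```

View pics/g3.png

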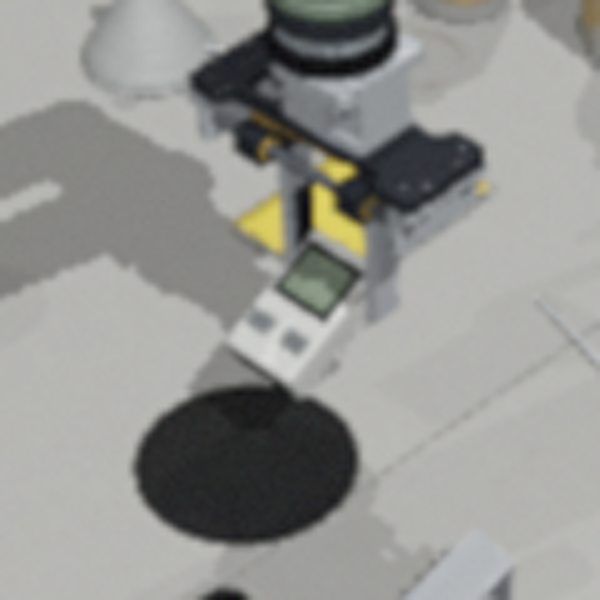

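Run:
```python
from h import *
g=np.array([.5645,.1596,.0895+.0188])
F=np.array([[-75,28,14],[-75,-28,14]])/1e3
for d in range(15,61,5):
    P=g+pose([0,0,0,.0508,np.radians(d)])[1].apply(F)
    print(d,((proj("scene",P)-[230,100]+.5)*5-.5).round())
```

```text
15 [[219. 323.]
 [286. 366.]]
20 [[221. 331.]
 [287. 374.]]
25 [[223. 338.]
 [290. 381.]]
30 [[226. 344.]
 [292. 387.]]
35 [[230. 349.]
 [296. 392.]]
40 [[234. 354.]
 [300. 397.]]
45 [[239. 358.]
 [304. 401.]]
50 [[244. 361.]
 [310. 404.]]
55 [[249. 364.]
 [315. 406.]]
60 [[256. 365.]
 [321. 408.]]
```

```bash
python3 -m crank '[{"dp":[0.4,0.3,0.6],"turn":0},{"dp":[0.45,0.35,1.2],"turn":0},{"dp":[0,0,1.2],"turn":0},{"dp":[0,0,1.0],"turn":0},{"dp":[0,0,0.6],"turn":0},{"dp":[0,0,0.3],"turn":0},{"dp":[0,0,0],"turn":0},{"dp":[0,0,0],"turn":0},{"dp":[0,0,0],"turn":0}]' 0 7
python3 d.py '[.5555,.1657,.0318]'
```

```text
time: 6.47
tcp_pos: [0.557, 0.166, 0.0421]
orientation: [-0.079, 3.139, 0.0]
wrist_force: [-0.1, -0.8, -1.8]
width: 0.591
grip_force: 7.0
tcp [0.557  0.166  0.0421] yaw(y) 0.0501 delta cm [ 0.16 -0.03  1.03] F [-0.07 -0.8  -1.79] w 0.5907685878205355 6.99233740568161 t 6.4667
```

```bash
python3 -m crank '[{"dp":[0.16,0,0.4],"turn":0},{"dp":[0,0,0.3],"turn":0},{"dp":[0,0,0.2],"turn":0},{"dp":[0,0,0.15],"turn":0},{"dp":[0,0,0.1],"turn":0},{"dp":[0,0,0],"turn":0},{"dp":[0,0,0],"turn":0}]' 0 7
python3 d.py '[.5555,.1657,.0318]'
```

```text
time: 7.05
tcp_pos: [0.555, 0.1661, 0.0302]
orientation: [-0.079, 3.14, 0.0]
wrist_force: [1.0, -0.2, -0.1]
width: 0.595
grip_force: 7.0
tcp [0.555  0.1661 0.0302] yaw(y) 0.0502 delta cm [-0.05 -0.04 -0.16] F [ 0.98 -0.19 -0.09] w 0.5945091715114905 6.997391805052757 t 7.05
```

```bash
python3 -m crank '[{"dp":[0,0,0],"turn":0},{"dp":[0,0,0],"turn":0},{"dp":[0.31,0,-0.3],"turn":0},{"dp":[0.31,0,-0.3],"turn":0},{"dp":[0.35,0,-0.31],"turn":0},{"dp":[0.35,0,-0.3],"turn":0},{"dp":[0.39,0,-0.26],"turn":0},{"dp":[0.39,0,-0.26],"turn":0},{"dp":[0.41,0,-0.21],"turn":0},{"dp":[0.42,0,-0.21],"turn":0},{"dp":[0.43,0,-0.16],"turn":0},{"dp":[0.44,0,-0.16],"turn":0},{"dp":[0,0,0],"turn":0},{"dp":[0,0,0],"turn":0}]' 0 4
python3 d.py '[.4960+.0216,.1638,.003+.0732-.0188]'
python3 - <<'E'
from h import *
a=cams.capture("scene")[110:220,230:340]
cv2.imwrite("pics/g4.png",cv2.resize(a,None,fx=5,fy=5,interpolation=cv2.INTER_CUBIC))
E
```

```text
time: 8.22
tcp_pos: [0.5165, 0.1641, 0.0547]
orientation: [-0.079, 3.14, 0.0]
wrist_force: [-0.0, 0.1, -1.8]
width: 0.596
grip_force: 4.0
tcp [0.5165 0.1641 0.0547] yaw(y) 0.0503 delta cm [-0.11 -0.03 -0.27] F [-0.01  0.07 -1.84] w 0.5963628856815624 3.999064117670059 t 8.2167
```

View pics/g4.png

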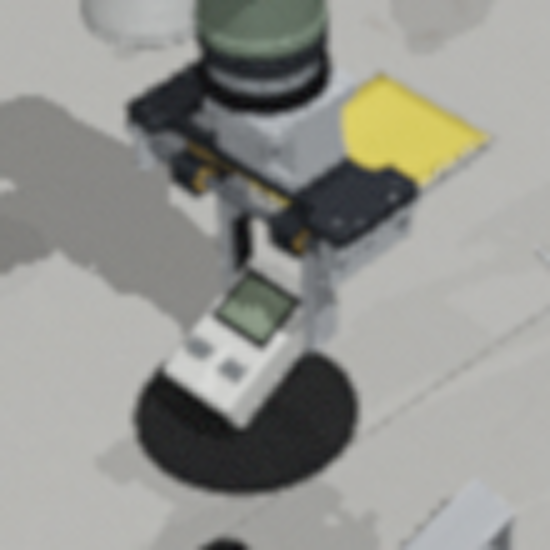

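The picture shows the timer over the mat (foot corners at crop (165,365) and (240,428)), still tilted like before: it was carried rather than pivoted. I'll measure the tilt by code, then try the lightest grip so it swings down under gravity.

```bash
cat > tilt.py <<'E'
# tilt from lowest bright pixels of the timer against the black mat, scene camera
import sys; from h import *; from cell import sensors
img=cams.capture("scene") if len(sys.argv)<2 else None
s=sensors.observe(); m=R.from_rotvec(s["orientation"]).as_matrix(); yaw=np.arctan2(-m[0,1],m[1,1])
g=s["tcp_pos"]+[0,0,.0188]
F=np.array([[-75,28,14],[-75,-28,14]])/1e3
u0,v0=proj("scene",g)[0].astype(int)
roi=img[v0-5:v0+40,u0-30:u0+20].min(2)
n,l,st,_=cv2.connectedComponentsWithStats((roi>170).astype('uint8'))
for k in np.argsort(-st[1:,4])[:2]+1:
    ys,xs=np.where(l==k); print("blob",st[k,4],"left",xs.min()+u0-30,ys[xs.argmin()]+v0-5,"low",xs[ys.argmax()]+u0-30,ys.max()+v0-5)
for d in range(20,100,10):
    P=g+pose([0,0,0,yaw,np.radians(d)])[1].apply(F); print(d,proj("scene",P).round(1).ravel(),"v",round((g[2]-.003)*1e3-75*np.sin(np.radians(d))-14*np.cos(np.radians(d)),1))
E
python3 tilt.py; python3 -m crank '[{"dp":[0,0,-1.0],"turn":0},{"dp":[0,0,-1.5],"turn":0},{"dp":[0,0,-0.5],"turn":0},{"dp":[0,0,0],"turn":0},{"dp":[0,0,0],"turn":0},{"dp":[0,0,0],"turn":0},{"dp":[0,0,0],"turn":0},{"dp":[0,0,0],"turn":0}]' 0 3; python3 tilt.py
```

```text
blob 346 left 255 169 low 255 196
blob 246 left 295 179 low 299 208
20 [261.4 181.2 274.5 190.1] v 31.7
30 [262.6 183.8 275.6 192.6] v 20.8
40 [264.2 185.7 277.2 194.5] v 11.5
50 [266.3 187.  279.2 195.8] v 4.0
60 [268.8 187.7 281.6 196.4] v -1.5
70 [271.5 187.7 284.3 196.3] v -4.8
80 [274.4 187.  287.2 195.6] v -5.8
90 [277.4 185.7 290.1 194.2] v -4.5
time: 8.98
tcp_pos: [0.5161, 0.1639, 0.0839]
orientation: [0.079, -3.139, 0.0]
wrist_force: [0.1, 0.3, -1.3]
width: 0.596
grip_force: 3.0
blob 260 left 290 176 low 302 195
blob 187 left 266 179 low 277 188
20 [260.5 174.1 273.7 183. ] v 61.0
30 [261.6 176.8 274.8 185.6] v 50.1
40 [263.3 178.8 276.5 187.6] v 40.8
50 [265.4 180.2 278.5 189. ] v 33.3
60 [267.9 180.9 280.9 189.6] v 27.8
70 [270.7 180.9 283.6 189.6] v 24.5
80 [273.6 180.3 286.6 188.9] v 23.5
90 [276.7 179.  289.6 187.6] v 24.8
```

The tilt has risen to about 45° from the light grip and the lift. A few small jerks (brisk up and back, slow return) should swing it further.

```bash
python3 -m crank '[{"dp":[2.5,0,-1.5],"turn":0},{"dp":[0.6,0,-0.4],"turn":0},{"dp":[-0.3,0,0.2],"turn":0},{"dp":[-0.7,0,0.4],"turn":0},{"dp":[-0.7,0,0.4],"turn":0},{"dp":[-0.7,0,0.4],"turn":0},{"dp":[-0.7,0,0.5],"turn":0},{"dp":[2.5,0,-1.5],"turn":0},{"dp":[0.6,0,-0.4],"turn":0},{"dp":[-0.3,0,0.2],"turn":0},{"dp":[-0.7,0,0.4],"turn":0},{"dp":[-0.7,0,0.4],"turn":0},{"dp":[-0.7,0,0.4],"turn":0},{"dp":[-0.7,0,0.5],"turn":0},{"dp":[0,0,0],"turn":0},{"dp":[0,0,0],"turn":0}]' 0 3; python3 tilt.py
```

```text
time: 10.37
tcp_pos: [0.5169, 0.1639, 0.0839]
orientation: [0.078, -3.139, 0.0]
wrist_force: [0.5, -0.1, -2.0]
width: 0.598
grip_force: 3.0
blob 228 left 295 173 low 302 195
blob 160 left 255 167 low 255 198
20 [260.6 174.  273.9 182.9] v 61.2
30 [261.8 176.6 275.  185.5] v 50.4
40 [263.4 178.7 276.6 187.5] v 41.0
50 [265.6 180.1 278.6 188.8] v 33.5
60 [268.  180.8 281.  189.5] v 28.0
70 [270.8 180.8 283.8 189.5] v 24.7
80 [273.8 180.2 286.7 188.8] v 23.7
90 [276.8 178.9 289.7 187.4] v 25.0
```

Run:
```python
from h import *
a=cams.capture("scene")[140:210,250:320]
cv2.imwrite("pics/g5.png",cv2.resize(a,None,fx=8,fy=8,interpolation=cv2.INTER_CUBIC))
```

```text
(no output)
```

View pics/g5.png

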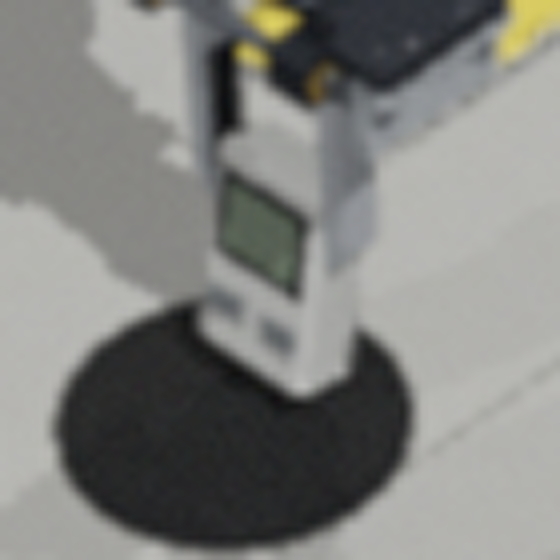

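The timer now hangs nearly upright at about 83°, screen towards the robot, with foot corners at crop (200,335) and (300,395). I'll move it gently over the mat centre and lower it.

```bash
python3 -m crank '[{"dp":[0.15,0,0],"turn":0},{"dp":[0.35,0,0],"turn":0},{"dp":[0.5,0,0.1],"turn":0},{"dp":[0.5,0,0.2],"turn":0},{"dp":[0.5,0,0.2],"turn":0},{"dp":[0.5,0,0.3],"turn":0},{"dp":[0.35,0,0.3],"turn":0},{"dp":[0.15,0,0.3],"turn":0},{"dp":[0,0,0.2],"turn":0},{"dp":[0,0,0.1],"turn":0},{"dp":[0,0,0],"turn":0},{"dp":[0,0,0],"turn":0}]' 0 3; python3 d.py '[.487,.162,.0592]'
```

```text
time: 11.47
tcp_pos: [0.4872, 0.1625, 0.0678]
orientation: [-0.079, 3.14, 0.0]
wrist_force: [0.0, -1.2, -1.0]
width: 0.597
grip_force: 3.0
tcp [0.4872 0.1625 0.0678] yaw(y) 0.0501 delta cm [ 0.02 -0.05  0.86] F [ 0.04 -1.22 -0.99] w 0.596777004234146 2.9998785629868507 t 11.4667
```

```bash
python3 -m crank '[{"dp":[0,0,0.1],"turn":0},{"dp":[0,0,0.15],"turn":0},{"dp":[0,0,0.15],"turn":0},{"dp":[0,0,0.1],"turn":0},{"dp":[0,0,0],"turn":0},{"dp":[0,0,0],"turn":0}]' 0 3; python3 -m crank '[{"dp":[0,0,0.1],"turn":0},{"dp":[0,0,0.1],"turn":0},{"dp":[0,0,0],"turn":0},{"dp":[0,0,0],"turn":0}]' 0 3;python3 -m crank '[{"dp":[0,0,0.1],"turn":0},{"dp":[0,0,0.1],"turn":0},{"dp":[0,0,0],"turn":0},{"dp":[0,0,0],"turn":0}]' 0 3
python3 - <<'E'
from h import *
a=cams.capture("scene")[140:220,240:320]
cv2.imwrite("pics/g6.png",cv2.resize(a,None,fx=7,fy=7,interpolation=cv2.INTER_CUBIC))
E
```

```text
time: 11.97
tcp_pos: [0.487, 0.1626, 0.0628]
orientation: [-0.079, 3.14, 0.0]
wrist_force: [-0.4, -0.4, 3.8]
width: 0.598
grip_force: 3.0
time: 12.3
tcp_pos: [0.4866, 0.1625, 0.0604]
orientation: [0.079, -3.14, -0.0]
wrist_force: [0.2, 1.1, 3.4]
width: 0.598
grip_force: 3.0
time: 12.63
tcp_pos: [0.4866, 0.1625, 0.0584]
orientation: [0.079, -3.14, 0.0]
wrist_force: [0.5, -0.4, 2.6]
width: 0.595
grip_force: 3.0
```

View pics/g6.png

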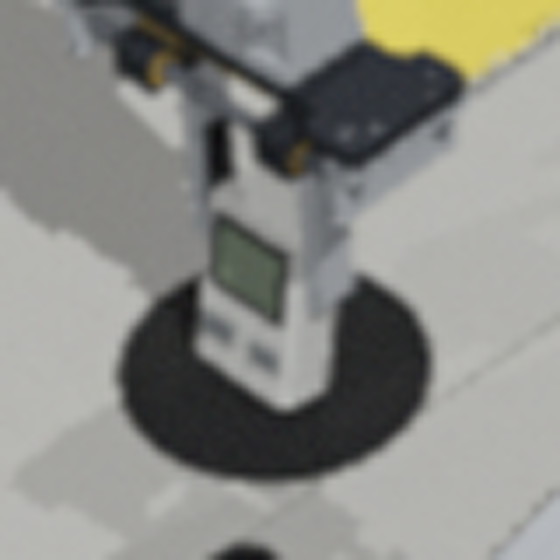

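The timer stands on the mat, screen towards the robot, with front foot corners at crop (197,355) and (285,410). I'll check its position by code before letting go.

Run:
```python
from h import *
for c in [(197,355),(285,410),(331,375)]:
    print(plane("scene",(np.array(c)+.5)/7-.5+[240,140],.003))
for th in (80,85,90,95):
    o,r=pose([0,0,0,.05,np.radians(th)]); c=np.array([.4866,.1625,.0]);
    # lowest corner at z=.003; grasp point assumed at timer x=30..34
    P=r.apply(np.array([[-78,28,14],[-78,-28,14],[-78,-28,-14]])/1e3)+c; P[:,2]+=.003-P[:,2].min(); print(th,((proj("scene",P)-[240,140]+.5)*7-.5).round().tolist())
```

```text
[0.46391568 0.19344587 0.003     ]
[0.46876831 0.14064065 0.003     ]
[0.49742681 0.14254187 0.003     ]
80 [[192.0, 359.0], [282.0, 420.0], [328.0, 395.0]]
85 [[204.0, 355.0], [293.0, 416.0], [339.0, 386.0]]
90 [[215.0, 351.0], [304.0, 412.0], [350.0, 378.0]]
95 [[226.0, 343.0], [316.0, 404.0], [361.0, 366.0]]
```

```bash
python3 -m crank '[{"dp":[0.15,0,0],"turn":0},{"dp":[0.2,0,0],"turn":0},{"dp":[0.1,0,0],"turn":0},{"dp":[0,0,0],"turn":0},{"dp":[0,0,0],"turn":0}]' 0 3; python3 -m crank '[{"dp":[0,0,0],"turn":0},{"dp":[0,0,0],"turn":0},{"dp":[0,0,0],"turn":0},{"dp":[0,0,0],"turn":0},{"dp":[0,0,0],"turn":0},{"dp":[0,0,0],"turn":0}]' 0.8
python3 -m crank '[{"dp":[0,0,0],"turn":0},{"dp":[0,0,0],"turn":0},{"dp":[0,0,0],"turn":0},{"dp":[0,0,-0.5],"turn":0},{"dp":[0,0,-1.0],"turn":0},{"dp":[0,0,-1.5],"turn":0},{"dp":[0,0,-1.5],"turn":0},{"dp":[0,0,-1.5],"turn":0},{"dp":[0,0,-1.5],"turn":0},{"dp":[0,0,-2],"turn":0},{"dp":[0,0,-2],"turn":0},{"dp":[0,0,-2],"turn":0},{"dp":[0,0,-1],"turn":0},{"dp":[0,0,0],"turn":0}]' 0.9
python3 - <<'E'
from h import *
a=cams.capture("scene")[100:280,240:420];b=cams.capture("top")[160:260,230:330]
cv2.imwrite("pics/g7.png",np.hstack([cv2.resize(a,(400,400),interpolation=cv2.INTER_CUBIC),cv2.resize(a[50:120,5:75],(400,400),interpolation=cv2.INTER_CUBIC)]))
E
```

```text
time: 13.1
tcp_pos: [0.4812, 0.1622, 0.058]
orientation: [0.079, -3.139, 0.0]
wrist_force: [-0.1, -0.7, -1.5]
width: 0.599
grip_force: 3.0
time: 13.6
tcp_pos: [0.4823, 0.1623, 0.0587]
orientation: [-0.079, 3.141, 0.0]
wrist_force: [-0.2, 0.8, -0.2]
width: 0.799
grip_force: 0.0
time: 14.77
tcp_pos: [0.4845, 0.1627, 0.2074]
orientation: [-0.079, 3.134, 0.001]
wrist_force: [0.7, 0.6, 0.4]
width: 0.898
grip_force: 0.0
```

View pics/g7.png

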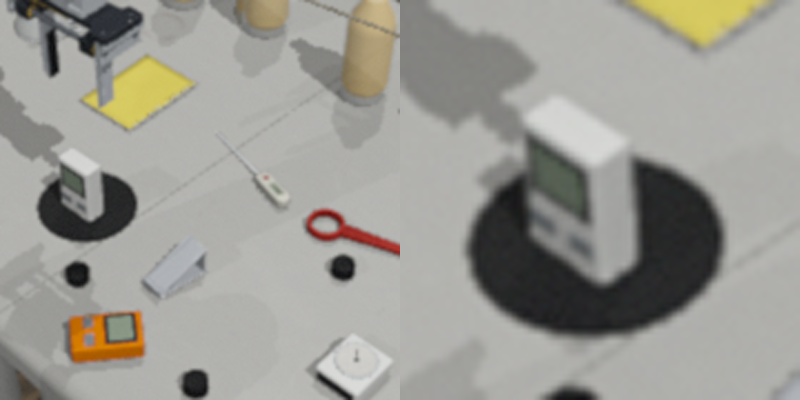

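The timer stands upright and free on the mat, screen towards the robot; foot corners are at right crop (530,238), (605,285), (637,262). The hygrometer is undisturbed at left crop (353,368). One check of the centring follows.

Run:
```python
from h import *
P=[plane("scene",(np.array(c)+.5)/5.714-.5+[245,150],.003) for c in [(130,238),(205,285),(237,262)]]
print(P,"foot centre",(P[0]+P[2])/2)
T=np.array([[.468,.19,.003],[.468,.134,.003],[.496,.134,.003]]);print(((proj("scene",T)-[245,150]+.5)*5.714-.5).round())
```

```text
[array([0.46035783, 0.19107761, 0.003     ]), array([0.4654047 , 0.13604822, 0.003     ]), array([0.48901897, 0.13686789, 0.003     ])] foot centre [0.4746884  0.16397275 0.003     ]
[[142. 232.]
 [211. 284.]
 [250. 258.]]
```

```bash
python3 -c "
from cell import job; print(job.hand_in())"
```

```text
the job is handed in; nothing more can be done
None
```

The timer is standing upright on its foot edge about 7 mm from the middle of the mat, screen towards the robot and released; the hygrometer was not touched, and the job was handed in at about 15 s (no verdict was shown).

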